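# Crack the lid of the drained descaling well and hold it ajar

## Task

One well of the twin descaling bath has been drained: its drain cock at the back stands open, with the lever in line with the spout, while the other well's lever lies across the pipe. Pull that well's lid straight up out of its sticky lip seal without letting it fly up, and finish still holding it level and steady over its well, about 3 cm above its seat, so that the vapour can clear. Keep the full well's lid sealed, do not turn the cocks, and do not disturb the tools and things lying about.

Things in the scene. Friction and masses are not known exactly. Their poses are not given: they have to be found in the camera images.
- bath: stainless twin-well bath fixed on the bench, 300 mm deep (x), 560 wide (y), deck 200 high; origin under its centre on the table, x points away from the robot (the drain side), y to the robot's left, z up. Left well at y +135 mm, right well at y -135; lid tops at z 208, a 62 mm deck strip between them; a gutter 30 mm high along the back out to x 277
- handle_left (a point): middle of the left lid's black bow handle: a flat-sided bar along the bath's y axis, 12 mm thick (x), 16 mm tall, 98 mm clear between its posts, centre 40 mm above the lid's top face and 44 mm above the lid's origin, over the lid's middle; at bath (0, 135, 248) mm when seated; turns with the lid
- handle_right (a point): middle of the right lid's black bow handle: a flat-sided bar along the bath's y axis, 12 mm thick (x), 16 mm tall, 98 mm clear between its posts, centre 40 mm above the lid's top face and 44 mm above the lid's origin, over the lid's middle; at bath (0, -135, 248) mm when seated; turns with the lid
- lid_left: left lid, lift-off: steel plate 240 (x) x 208 (y) x 4 mm with a plug 9 mm deep under it, 0.35 to 0.6 kg; origin at the middle of the plate's underside, at bath (0, 135, 204) mm when seated, axes parallel to the bath's. Rubber lips grip the plug: lifting straight up takes a peak of 12 to 22 N at the handle, until the plug pops out of the lips at 5 mm of rise; then only the lid's weight is left
- lid_right: right lid, lift-off: steel plate 240 (x) x 208 (y) x 4 mm with a plug 9 mm deep under it, 0.35 to 0.6 kg; origin at the middle of the plate's underside, at bath (0, -135, 204) mm when seated, axes parallel to the bath's. Rubber lips grip the plug: lifting straight up takes a peak of 12 to 22 N at the handle, until the plug pops out of the lips at 5 mm of rise; then only the lid's weight is left
- cock_1: brass drain cock 1 (ball valve) behind one of the wells: the well at the same bath y, which varies. Its spout points along the bath's +x, away from the robot, over the gutter. Origin on the table under its spindle, at bath (207, +-135, 0) mm; axes parallel to the bath's
- lever_1 (a joint): lever of cock 1, a flat bar 85 mm long with a black grip, 96 mm above the table: near 0 = across the pipe, towards bath +y (shut, well full); near 1.57 = in line with the spout, pointing away from the bath (open, well drained)
- cock_2: brass drain cock 2 (ball valve) behind one of the wells: the well at the same bath y, which varies. Its spout points along the bath's +x, away from the robot, over the gutter. Origin on the table under its spindle, at bath (207, +-135, 0) mm; axes parallel to the bath's
- lever_2 (a joint): lever of cock 2, a flat bar 85 mm long with a black grip, 96 mm above the table: near 0 = across the pipe, towards bath +y (shut, well full); near 1.57 = in line with the spout, pointing away from the bath (open, well drained)
- fitting: brass threaded fitting, hexagon 32 mm across corners, 36 mm tall, standing on the deck strip between the lids; origin under its centre
- brush: cleaning brush 150 mm long and 20 mm thick, wooden handle, lying along the deck strip between the lids; origin under its middle
- portafilter: coffee portafilter: steel bowl 70 mm across and 30 mm tall with a black handle out to 180 mm; origin under the bowl's centre
- spanner: dark steel spanner 200 mm long, lying on the bench; origin under its middle
- descaler: white plastic bottle, 70 mm across, 170 mm tall; origin under its centre
- beaker: steel beaker 84 mm across, 100 mm tall; origin under its centre
- screwdriver: screwdriver 210 mm long, black handle; origin under its middle
- grease: small jar 54 mm across, 45 mm tall; origin under its centre

How it is judged (in metres and radians):
On the way:
1. the drained well's lid is pulled free of its seal by the fingers (((((y of cock_1 in the frame of bath above 0 m and value of joint lever_1 above 0.8 rad) or (y of cock_2 in the frame of bath above 0 m and value of joint lever_2 above 0.8 rad)) and z of lid_left in the frame of bath above 0.214 m and contact force between the fingers and lid_left above 1 N) or (((y of cock_1 in the frame of bath below 0 m and value of joint lever_1 above 0.8 rad) or (y of cock_2 in the frame of bath below 0 m and value of joint lever_2 above 0.8 rad)) and z of lid_right in the frame of bath above 0.214 m and contact force between the fingers and lid_right above 1 N))), for 0.1 s.
At the end, for the whole second after the job is handed in: the drained well's lid hangs in the fingers (over 1 N), touching nothing of the bath, 18 to 48 mm above its seat, level within 0.2 rad, within 30 mm of its place over the well, under 20 mm/s; the other lid sits shut (3 mm in height, 10 mm sideways), the robot off it (((((y of cock_1 in the frame of bath above 0 m and value of joint lever_1 above 0.8 rad) or (y of cock_2 in the frame of bath above 0 m and value of joint lever_2 above 0.8 rad)) and (x of lid_left in the frame of bath between -0.03 and 0.03 m and y of lid_left in the frame of bath between 0.105 and 0.165 m) and z of lid_left in the frame of bath between 0.222 and 0.252 m and angle between lid_left's own z axis and vertical below 0.2 rad and linear speed of lid_left below 0.02 m/s and contact force between the fingers and lid_left above 1 N and contact force between lid_left and bath below 0.3 N and (x of lid_right in the frame of bath between -0.01 and 0.01 m and y of lid_right in the frame of bath between -0.145 and -0.125 m) and z of lid_right in the frame of bath below 0.207 m and contact force between the arm and lid_right below 0.3 N) or (((y of cock_1 in the frame of bath below 0 m and value of joint lever_1 above 0.8 rad) or (y of cock_2 in the frame of bath below 0 m and value of joint lever_2 above 0.8 rad)) and (x of lid_right in the frame of bath between -0.03 and 0.03 m and y of lid_right in the frame of bath between -0.165 and -0.105 m) and z of lid_right in the frame of bath between 0.222 and 0.252 m and angle between lid_right's own z axis and vertical below 0.2 rad and linear speed of lid_right below 0.02 m/s and contact force between the fingers and lid_right above 1 N and contact force between lid_right and bath below 0.3 N and (x of lid_left in the frame of bath between -0.01 and 0.01 m and y of lid_left in the frame of bath between 0.125 and 0.145 m) and z of lid_left in the frame of bath below 0.207 m and contact force between the arm and lid_left below 0.3 N))); the arm keeps its last pose, push and grip.
It fails at once if the lid of the full well is lifted ((not ((y of cock_1 in the frame of bath above 0 m and value of joint lever_1 above 0.8 rad) or (y of cock_2 in the frame of bath above 0 m and value of joint lever_2 above 0.8 rad)) and z of lid_left in the frame of bath above 0.212 m) or (not ((y of cock_1 in the frame of bath below 0 m and value of joint lever_1 above 0.8 rad) or (y of cock_2 in the frame of bath below 0 m and value of joint lever_2 above 0.8 rad)) and z of lid_right in the frame of bath above 0.212 m)).
It fails at once if a lid flies up (more than 10 cm above its seat) (z of any of lid_left, lid_right in the frame of bath above 0.304 m).
It fails at once if a cock is turned (value of joint lever_1 between 0.35 and 1.22 rad or value of joint lever_2 between 0.35 and 1.22 rad).
It fails at once if a bystander is moved more than 3 cm (distance of any of fitting, brush, portafilter, spanner, descaler, beaker, screwdriver, grease from where it was at the start of the episode above 0.03 m).
It also fails if it takes over 32 s, if anything falls off the work surface, if the arm or the gripper's body presses on something with over 40 N, if the wrist force passes 120 N, or if a joint passes its speed limit or range.

## Robot

A 6-joint arm with a two-finger parallel gripper is mounted at the origin on the work surface. World frame = base frame: x ahead of the robot, y to its left, z up, the work surface at z = 0. Lengths are in mm, angles in rad, forces in N, time in s.
With the tool pointing down it reaches from about 350 to 975 mm from the base axis. Payload 7.1 kg.
Tool frame: the origin (TCP) lies midway between the tips of the shut fingers; the grasp point (between the pads) lies 19 mm behind it; z points along the fingers, x is the direction in which the jaws open and shut, and the axes are right-handed (so a half turn about z gives the same grasp; the last joint's range is limited). The gripper opens to 88 mm and grips with 3 to 60 N. Pads are 20 mm wide; open, the fingers measure 115 mm over their backs; the gripper's body (75 mm by 178 mm) begins 61 mm behind the grasp point.
Start: joints at [-1.176, 0.423, 1.63, -0, 1.089, -0.019], TCP at [251.322, -572.225, 184.475] pointing down, gripper open.
Joint ranges: [-3, 3], [-0.9, 2.11], [0.09, 2.58], [-1.31, 4.45], [0.11, 2.69], [-2.54, 2.54]. Speed limits (rad/s): [2.39, 2.39, 3.01, 3.14, 3.14, 3.14].

## Interface

Orientations are given as a rotation vector (axis times angle).
In Python, from workcell import telemetry, imaging, ticket gives the robot as it stands.
- The arm moves only by the tool jog_arm, never from a script. Its arguments are lists of equal length, an entry for each row: "travel": the shift along the world's x, y, z in units of 400 mm (1.0 is 400 mm), a list of three; "dr": the turn, a rotation vector about the world's x, y, z in units of 90 degrees (1.0 is 90 degrees), a list of three. In form: {"travel": [[tx, ty, tz], ...], "dr": [[wx, wy, wz], ...]}. A call has exactly 10 rows; each row is the pose to reach, as a shift and turn from the pose measured when the call began; what a row does not reach only later rows make up. A row lasts 1/10 s, in which the tool goes at most 50 mm and 8.59 degrees, less where a joint would pass 70% of its speed; a pose out of reach is approached as far as the arm can. A call with a number of a shift or a turn outside -1 to 1 is refused whole. A call with a gripper value outside its range is refused whole. "hand" is the opening, from -1 (shut) to 1 (fully open), set as the call begins (left out, the last holds). The fingers move at their own pace and stop on an object; the grip force is fixed at half the most. Time passes only in rows, so rows that repeat a pose let the fingers close, or fill a call up. It gives the time, the measured TCP pose, the force and the opening at its end, in the units of the state.
- telemetry.get_obs(): the state, without advancing time (a new reading comes with each control period).
- imaging.get_image(name): name is "scene" or "side" or "wrist"; returns a dict with "pixels" (420x560x3 uint8, red, green, blue), "range_z" (420x560 float32, mm along the optical axis (not along the pixel's ray), 0 where there is no reading), "fx", "fy", "cx", "cy" (pixels), "k1" (the pictures are not rectified: a ray, as slopes to the right and down, at radius r is drawn at 1 + k1 r^2 times it, then the intrinsics apply), "extrinsics" (4x4, takes a point from world to camera coordinates). Camera axes: x right, y down, z forward; pixel columns grow to the right and rows downward; lengths in mm; the calibration is good to about 2 mm. A picture is of the moment at which its call begins.
- ticket.close_job(): hands the job in, once; it reports no verdict.
The state is a dict: "t": time; "qpos": joint angles; "qvel": joint speeds; "joint_torque": joint torques, N m; "ee_pos": TCP position; "orientation": TCP orientation; "ft_force": force on the tool from outside, world axes, zero at the start; "moment": the same for the moment, N m; "width": finger opening in mm.
Only numpy, scipy, OpenCV 4.12 (cv2) and the standard library are available. Lean on these libraries where they do the work, as an engineer would, in place of code of your own. Each camera call takes 0.05 s, during which the arm holds its last target. There are 200 camera calls.

## Working session

There is one attempt and no reset: what is moved stays moved. The work goes in short steps, Python scripts to look and compute and a tool call to move; the robot and the scene stay as the last step left them, time stands still between calls to the robot, and variables do not carry over. Pictures are saved under pics/ and viewed, about 8 in all and at most 12, crops included, and the job is handed in when it is done.

Besides the shell and the picture viewer there is one more tool, called after "Call:" as a command line: name --argument value ..., lists and objects as JSON in quotes. jog_arm: Moves the arm, as the interface text tells. Its arguments: {"type":"object","properties":{"travel":{"type":"array"},"dr":{"type":"array"},"hand":{"type":"number"}},"required":["travel","dr"]}

```bash
mkdir -p pics && cat > h.py <<'E'
import numpy as np, cv2
from workcell import telemetry, imaging, ticket
def grab(n,tag):
    d=imaging.get_image(n); cv2.imwrite(f'pics/{tag}.png',d['pixels'][:,:,::-1]); np.savez(f'pics/{tag}.npz',**d); return d
def pts(d):
    """world point for every pixel from range_z"""
    h,w=d['range_z'].shape; u,v=np.meshgrid(np.arange(w),np.arange(h))
    K=np.array([[d['fx'],0,d['cx']],[0,d['fy'],d['cy']],[0,0,1.]])
    n=cv2.undistortPoints(np.stack([u,v],-1).reshape(-1,1,2).astype(float),K,np.array([d['k1'],0,0,0.])).reshape(h,w,2)
    z=d['range_z'][...,None]; c=np.concatenate([n*z,z],-1); E=d['extrinsics']
    return (c-E[:3,3])@E[:3,:3]
E
python3 - <<'E'
from h import *
for n in('scene','side'):
    d=grab(n,n+'1'); print(n,d['k1'],d['fx'],np.round(-d['extrinsics'][:3,:3].T@d['extrinsics'][:3,3]))
print(telemetry.get_obs())
E
```

```text
scene -0.10775990296209785 454.19025489548727 [1013. -713. 1242.]
side 0.012503551364181346 477.9730409629839 [ 467. 1377. 1429.]
{'t': 0.1, 'qpos': array([-1.17599438e+00,  4.23766458e-01,  1.63059447e+00, -3.46717803e-06,
        1.08861598e+00, -1.89941777e-02]), 'qvel': array([-0.00169991, -0.00022866, -0.00289765, -0.00170917, -0.00012537,
        0.00201514]), 'joint_torque': array([ 1.08328470e-03, -5.45615602e+01, -2.74322927e+01,  6.45357370e-02,
        1.87801552e-02, -2.38720548e-05]), 'ee_pos': array([ 251.11811425, -571.72868421,  183.78570953]), 'orientation': array([-2.62975533e+00,  1.71729777e+00,  1.79993728e-03]), 'ft_force': array([0.44670716, 0.07016015, 0.37369203]), 'moment': array([ 0.05416849,  0.01371563, -0.01561315]), 'width': 87.65698502710872}
```

View pics/scene1.png

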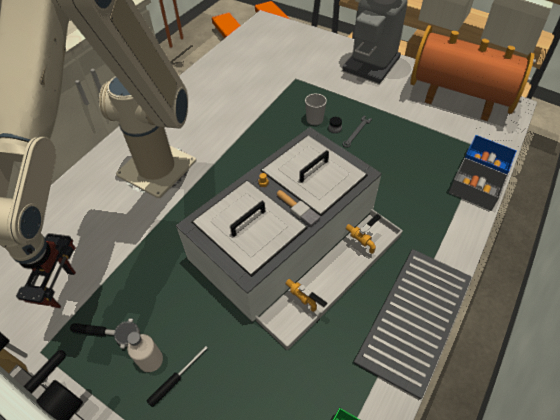

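View pics/side1.png

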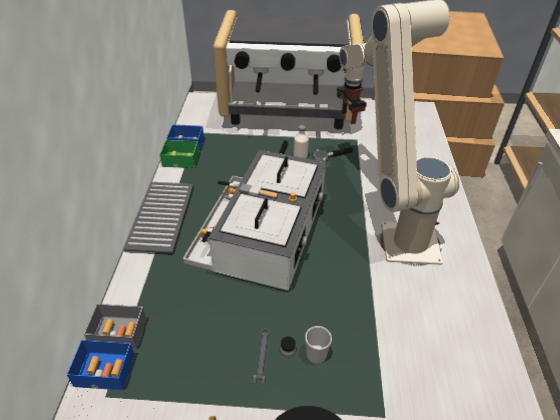

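The scene view shows the bath with handles at about (248,217) and (314,166), and the cocks at about (300,292) and (362,237). The nearer cock's lever seems to point away from the bath, and the far one's seems to lie across the pipe. I'll measure both the levers and the handles.

```bash
python3 - <<'E'
from h import *
for n in('scene1','side1'):
    d=dict(np.load(f'pics/{n}.npz')); P=pts(d); im=d['pixels'].astype(int)
    ok=d['range_z']>0; inb=ok&(P[...,0]>250)&(P[...,0]<1000)&(abs(P[...,1])<600)
    dark=inb&(im.max(-1)<60)&(P[...,2]>232)&(P[...,2]<270)
    k,l,s,c=cv2.connectedComponentsWithStats(dark.astype(np.uint8))
    for i in range(1,k):
        if s[i,4]>25:
            q=P[l==i]; r=cv2.minAreaRect(q[:,:2].astype(np.float32)); print(n,'handle px',c[i].round(),s[i,4],'rect',np.round(r[0]),np.round(r[1]),round(r[2],1),'z',np.percentile(q[:,2],[5,50,95]).round(),np.median(q,0).round())
    # light lid plates
    lid=inb&(im.min(-1)>150)&(abs(P[...,2]-208)<10)
    k,l,s,c=cv2.connectedComponentsWithStats(lid.astype(np.uint8))
    for i in range(1,k):
        if s[i,4]>800:
            q=P[l==i]; r=cv2.minAreaRect(q[:,:2].astype(np.float32)); print(n,'lid',s[i,4],r,np.median(q[:,2]))
    # things at lever height
    for nm,m in(('brass',(im[...,0]-im[...,2]>70)),('grip',im.max(-1)<60)):
        k,l,s,c=cv2.connectedComponentsWithStats((m&inb&(P[...,2]>50)&(P[...,2]<125)).astype(np.uint8))
        for i in range(1,k):
            if s[i,4]>15: print(n,nm,c[i].round(),s[i,4],np.median(P[l==i],0).round())
a=cv2.imread('pics/scene1.png')[200:330,260:410]; b=cv2.imread('pics/side1.png')[160:270,180:300]
a=cv2.resize(a,(450,390),interpolation=2); b=cv2.resize(b,(340,390)[:2],interpolation=2)
cv2.imwrite('pics/crop1.png',np.hstack([a,b]))
E
```

```text
scene1 handle px [313. 163.] 162 rect [599. 111.] [121.  11.] 76.6 z [237. 253. 259.] [599. 108. 253.]
scene1 handle px [247. 216.] 207 rect [ 538. -149.] [120.  12.] 77.0 z [238. 254. 259.] [ 538. -152.  254.]
scene1 lid 3381 ((596.8069458007812, 115.2130126953125), (209.44981384277344, 240.58033752441406), 76.71648406982422) 209.9625764930906
scene1 lid 4423 ((536.0692138671875, -146.39894104003906), (208.29885864257812, 239.7901153564453), 76.53550720214844) 209.5712333584683
scene1 brass [361. 236.] 244 [801.  61.  76.]
scene1 brass [299. 292.] 239 [ 726. -202.   76.]
scene1 grip [467. 162.] 27 [991. 557.  63.]
scene1 grip [456. 183.] 33 [988. 439.  62.]
scene1 grip [374. 220.] 70 [812. 120. 104.]
scene1 grip [317. 299.] 99 [ 790. -204.  103.]
side1 handle px [282. 167.] 61 rect [ 537. -140.] [116.  11.] 75.7 z [240. 255. 260.] [ 538. -135.  255.]
side1 handle px [261. 211.] 81 rect [597. 119.] [122.  12.] 76.6 z [240. 256. 261.] [599. 128. 256.]
side1 lid 1695 ((538.4285888671875, -142.16552734375), (228.17910766601562, 241.59706115722656), 77.2493667602539) 209.80294967587713
side1 lid 2353 ((598.6536865234375, 115.41404724121094), (217.58090209960938, 240.87893676757812), 76.77388000488281) 209.73003970896636
side1 brass [231. 190.] 31 [ 759. -188.   73.]
side1 brass [204. 230.] 32 [833.  66.  74.]
side1 grip [223. 182.] 34 [ 794. -197.  103.]
side1 grip [315. 206.] 50 [396. -73. 104.]
side1 grip [206. 236.] 38 [812. 126. 104.]
side1 grip [301. 244.] 18 [447. 136. 114.]
side1 grip [297. 257.] 42 [462. 206. 101.]
side1 grip [138. 325.] 39 [977. 498.  58.]
```

View pics/crop1.png

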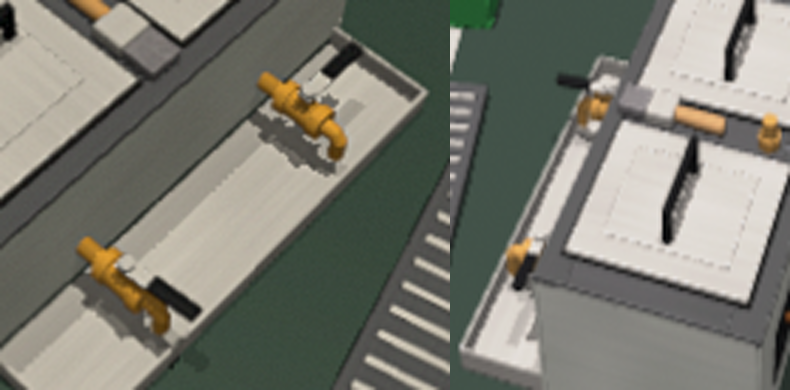

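The crop shows the right cock's grip (lower left) in line with its spout and the left one across the pipe. The depth data agree: the right grip sits about 64 mm along bath +x and the left about 60 mm along +y. So the right well is the drained one. Its handle is near (537, -146), with the bath's yaw at about -13.2°. I'll go above it.

Call:
jog_arm --travel '[[0,0,0.1],[0,0,0.2],[0,0,0.3],[0,0,0.37],[0.05,0.08,0.37],[0.11,0.16,0.37],[0.17,0.25,0.37],[0.22,0.33,0.37],[0.28,0.41,0.37],[0.34,0.5,0.37]]' --dr '[[0,0,0],[0,0,0],[0,0,0],[0,0,0],[0,0,0.05],[0,0,0.1],[0,0,0.15],[0,0,0.2],[0,0,0.25],[0,0,0.3]]' --hand 1

```text
t: 1.1
ee_pos: [387.6, -370.4, 331.5]
orientation: [-2.96, 1.052, 0.003]
ft_force: [0.2, -0.2, 0.4]
width: 87.7
```

Call:
jog_arm --travel '[[0.05,0.07,0],[0.1,0.14,0],[0.15,0.22,0],[0.2,0.3,0],[0.25,0.38,0],[0.3,0.45,0],[0.34,0.51,0],[0.375,0.56,0],[0.375,0.56,0],[0.375,0.56,0]]' --dr '[[0,0,0.04],[0,0,0.08],[0,0,0.12],[0,0,0.16],[0,0,0.2],[0,0,0.24],[0,0,0.27],[0,0,0.288],[0,0,0.288],[0,0,0.288]]'

```text
t: 2.1
ee_pos: [537.3, -146.2, 331.0]
orientation: [-3.121, 0.36, 0.004]
ft_force: [0.2, -0.2, -0.3]
width: 87.8
```

```bash
python3 - <<'E'
from h import *
d=grab('wrist','w1'); P=pts(d); im=d['pixels'].astype(int); o=telemetry.get_obs(); print(o['ee_pos'],o['orientation'],o['ft_force'])
m=(d['range_z']>0)&(im.max(-1)<70)&(P[...,2]>235)&(P[...,2]<268)
k,l,s,c=cv2.connectedComponentsWithStats(m.astype(np.uint8))
for i in range(1,k):
    if s[i,4]>100:
        q=P[l==i]; print(c[i].round(),s[i],cv2.minAreaRect(q[:,:2].astype(np.float32)),np.percentile(q[:,2],[5,50,95]).round(1))
E
```

```text
[ 537.08520318 -146.72970068  331.17777818] [ 3.12065587 -0.36203175 -0.0040556 ] [ 0.13114628 -0.47872563  0.37147087]
[281. 198.] [ 274  132   14  134 1668] ((536.53369140625, -146.70054626464844), (120.23013305664062, 11.1148681640625), 77.09986114501953) [253.9 255.5 256.7]
```

View pics/w1.png

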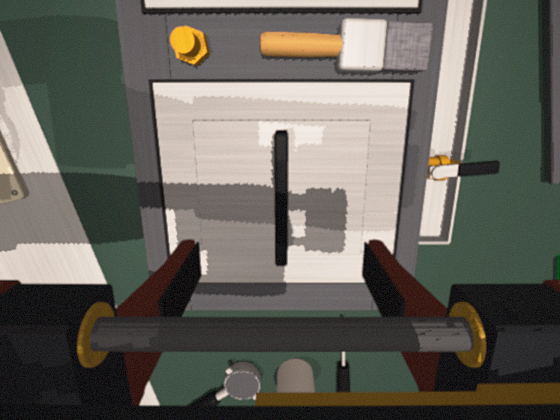

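The wrist view shows the handle at (281,198), midway between the jaws and aligned with them. The open lever is at (470,168), pointing away. The measured handle centre is (536.5, -146.7), with its top at 256. I'll go down 102 mm.

Call:
jog_arm --travel '[[0,0,-0.04],[0,0,-0.08],[0,0,-0.12],[0,0,-0.16],[0,0,-0.19],[0,0,-0.22],[0,0,-0.24],[0,0,-0.255],[0,0,-0.255],[0,0,-0.255]]' --dr '[[0,0,0],[0,0,0],[0,0,0],[0,0,0],[0,0,0],[0,0,0],[0,0,0],[0,0,0],[0,0,0],[0,0,0]]' --hand 1

```text
t: 3.15
ee_pos: [537.3, -146.8, 229.5]
orientation: [3.121, -0.362, -0.003]
ft_force: [0.3, -0.1, -0.5]
width: 87.5
```

Call:
jog_arm --travel '[[0,0,0],[0,0,0],[0,0,0],[0,0,0],[0,0,0],[0,0,0],[0,0,0],[0,0,0],[0,0,0],[0,0,0]]' --dr '[[0,0,0],[0,0,0],[0,0,0],[0,0,0],[0,0,0],[0,0,0],[0,0,0],[0,0,0],[0,0,0],[0,0,0]]' --hand -1

```text
t: 4.15
ee_pos: [537.4, -146.8, 229.5]
orientation: [3.121, -0.362, -0.003]
ft_force: [0.2, 0.2, 0.1]
width: 11.3
```

Call:
jog_arm --travel '[[0,0,0.002],[0,0,0.004],[0,0,0.006],[0,0,0.008],[0,0,0.01],[0,0,0.012],[0,0,0.014],[0,0,0.016],[0,0,0.018],[0,0,0.02]]' --dr '[[0,0,0],[0,0,0],[0,0,0],[0,0,0],[0,0,0],[0,0,0],[0,0,0],[0,0,0],[0,0,0],[0,0,0]]'

```text
t: 5.15
ee_pos: [537.3, -146.8, 237.5]
orientation: [3.121, -0.362, -0.003]
ft_force: [0.9, 0.1, 0.3]
width: 0.5
```

The width has dropped to 0.5 mm, so the grip slipped. I'll look before doing anything else.

```bash
python3 - <<'E'
from h import *
d=grab('wrist','w2'); s=grab('side','s2'); o=telemetry.get_obs(); print(o['ee_pos'],o['ft_force'],o['width'])
for n,d in(('w',d),('s',s)):
    P=pts(d); im=d['pixels'].astype(int); q=P-np.array([537,-146,0]); c,sn=np.cos(-.2304),np.sin(-.2304)
    bx=q[...,0]*c+q[...,1]*sn; by=-q[...,0]*sn+q[...,1]*c
    m=(abs(bx)<115)&(abs(by)<100)&(im.min(-1)>110)&(abs(P[...,2]-212)<15)
    print(n,m.sum(),np.percentile(P[m][:,2],[5,50,95]).round(1), [np.median(P[m&(t)][:,2]).round(1) for t in(bx>50,bx<-50,by>50,by<-50) if (m&t).sum()>20])
a=cv2.imread('pics/w2.png'); b=cv2.resize(cv2.imread('pics/s2.png')[110:220,230:350],(458,420),interpolation=2)
cv2.imwrite('pics/c2.png',cv2.resize(np.hstack([a,b]),(800,330)))
E
```

```text
[ 537.40459759 -146.82466125  237.58613538] [0.35608185 0.97413587 0.67032286] 0.18960720547213747
w 51697 [206.9 208.4 210.1] [np.float64(208.1), np.float64(208.2), np.float64(208.1), np.float64(207.9)]
s 1305 [204.  209.8 215.2] [np.float64(209.7), np.float64(209.4), np.float64(209.7), np.float64(209.4)]
```

View pics/c2.png

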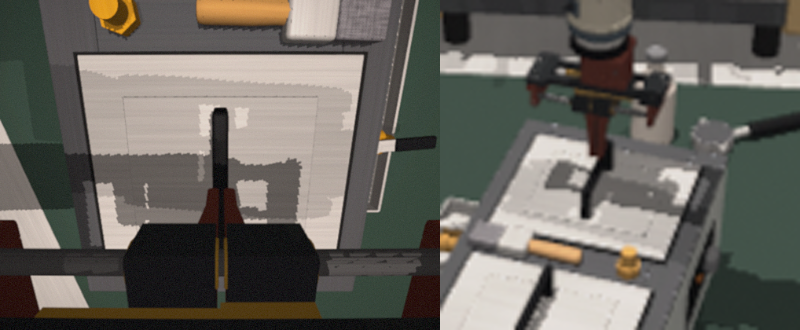

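```bash
python3 - <<'E'
from h import *
for n in('w1','w2','s2'):
    d=dict(np.load(f'pics/{n}.npz')); P=pts(d); im=d['pixels'].astype(int)
    q=P-np.array([537,-146.5,0]); c,sn=np.cos(-.2304),np.sin(-.2304)
    bx=q[...,0]*c+q[...,1]*sn; by=-q[...,0]*sn+q[...,1]*c
    ok=(d['range_z']>0)&(abs(bx)<70)&(abs(by)<75)&(P[...,2]>222)
    red=ok&(im[...,0]-im[...,2]>20)
    dk=ok&~red
    print(n,'red',red.sum(),np.percentile(P[red][:,2],[0,2,10,50]).round(1) if red.any() else '')
    if red.any():
        lo=red&(P[...,2]<np.percentile(P[red][:,2],10)); print(' low red bx,by',np.percentile(bx[lo],[0,50,100]).round(1),np.percentile(by[lo],[0,50,100]).round(1), np.median(np.argwhere(lo),0))
    for y0 in range(-75,75,10):
        m=dk&(by>=y0)&(by<y0+10)&(abs(bx)<15)
        if m.sum()>3: print('  by',y0,m.sum(),'z',np.percentile(P[m][:,2],[0,50,100]).round(),'bx',np.percentile(bx[m],[0,50,100]).round(1))
E
```

```text
w1 red 13552 [253.  380.7 409.6 463.3]
 low red bx,by [-53.   45.5  54.9] [-58.3  12.1  20.6] [259. 370.]
  by -65 61 z [253. 255. 257.] bx [-5.7 -0.1  5.4]
  by -55 132 z [252. 255. 257.] bx [-5.7 -0.1  5.5]
  by -45 130 z [253. 255. 257.] bx [-5.6 -0.1  5.4]
  by -35 139 z [253. 255. 257.] bx [-5.6 -0.1  5.3]
  by -25 135 z [253. 255. 257.] bx [-5.5 -0.1  5.3]
  by -15 136 z [253. 255. 257.] bx [-5.5 -0.2  5.2]
  by -5 142 z [253. 255. 257.] bx [-5.5 -0.2  5.1]
  by 5 143 z [253. 255. 257.] bx [-5.4 -0.2  5.1]
  by 15 3122 z [253. 483. 486.] bx [-15.   -0.2  15. ]
  by 25 3901 z [252. 466. 487.] bx [-15.   -0.1  15. ]
  by 35 175 z [251. 255. 257.] bx [-6.2 -0.2  5.7]
  by 45 180 z [252. 256. 258.] bx [-6.1 -0.2  5.7]
  by 55 109 z [228. 255. 257.] bx [-6.1 -0.2  5.8]
w2 red 8408 [275.6 285.1 308.6 382.2]
 low red bx,by [-8.8 -1.1 10.1] [ 7.2 11.7 12.7] [254. 278.]
  by -55 15 z [254. 256. 257.] bx [0.3 0.3 1. ]
  by -15 36 z [305. 306. 356.] bx [-1.   0.5  2.5]
  by -5 145 z [252. 302. 355.] bx [-5.7  0.5  5.8]
  by 5 905 z [252. 292. 377.] bx [-10.8   0.4  12.5]
  by 15 5629 z [2
[... 229 characters left out ...]
[-5.9 -0.2  5.7]
s2 red 1073 [277.9 301.1 386.4 619.3]
 low red bx,by [-43.6   0.6  49.1] [-31.6   9.7  34.3] [151. 282.]
  by -55 14 z [223. 248. 634.] bx [-12.   -4.8  -0.9]
  by -25 6 z [243. 255. 260.] bx [-9.8 -5.1 -0.8]
  by -15 12 z [251. 271. 331.] bx [-12.2  -6.6   4.6]
  by -5 11 z [243. 260. 325.] bx [-11.4  -6.6   0.9]
  by 5 9 z [254. 259. 347.] bx [-12.6   1.4   8.3]
  by 15 31 z [246. 389. 521.] bx [-14.2  -1.8  12.5]
  by 25 117 z [253. 456. 529.] bx [-14.7  -0.5  15. ]
  by 35 85 z [249. 492. 530.] bx [-14.9  -1.7  13.7]
  by 45 18 z [222. 248. 573.] bx [-7.6 -4.3  5.7]
  by 55 156 z [224. 579. 630.] bx [-14.6   0.4  14.9]
  by 65 20 z [236. 576. 620.] bx [-13.8  -2.6  12.3]
```

```bash
python3 - <<'E'
from h import *
for n,z0 in(('w1',331.1),('w2',237.5)):
    d=dict(np.load(f'pics/{n}.npz')); P=pts(d); im=d['pixels'].astype(int)
    q=P-np.array([537,-146.5,0]); c,sn=np.cos(-.2304),np.sin(-.2304)
    bx=q[...,0]*c+q[...,1]*sn; by=-q[...,0]*sn+q[...,1]*c; h=P[...,2]-z0
    for lo,hi in((-70,-30),(-25,-1),(1,25),(30,70)):
        m=(d['range_z']>0)&(h>-12)&(h<130)&(bx>lo)&(bx<hi)&(abs(by)<16)&(P[...,2]>260)
        if m.sum()>10:
            i=m&(h<np.percentile(h[m],5)); print(n,(lo,hi),m.sum(),'h',np.percentile(h[m],[0,1,5,50]).round(1),'low at bx',np.median(bx[i]).round(1),'by',np.percentile(by[i],[0,100]).round(1),'px',np.median(np.argwhere(i),0))
d=dict(np.load('pics/w2.npz'));P=pts(d)
for v in range(225,300,5): print(v,[tuple(P[v,u].round(0).astype(int)) for u in (270,278,279,280,288)],d['pixels'][v,279])
cv2.imwrite('pics/c3.png',cv2.resize(cv2.imread('pics/w2.png')[130:310,200:360],(640,720)[:2],interpolation=2)[:600])
E
```

```text
w1 (-70, -30) 5803 h [37.2 39.9 47.2 94.5] low at bx -43.6 by [-9.  12.7] px [249. 197.]
w1 (30, 70) 5409 h [37.2 39.6 46.3 92.4] low at bx 44.7 by [-8.9 12.9] px [249. 366.]
w2 (-25, -1) 846 h [38.1 39.3 42.7 69.5] low at bx -4.9 by [11.2 12.1] px [240. 271.]
w2 (1, 25) 1090 h [37.  39.  42.6 71.7] low at bx 5.6 by [ 9.9 12.2] px [241. 291.]
225 [(np.int64(528), np.int64(-149), np.int64(209)), (np.int64(538), np.int64(-134), np.int64(257)), (np.int64(539), np.int64(-135), np.int64(255)), (np.int64(540), np.int64(-134), np.int64(256)), (np.int64(544), np.int64(-136), np.int64(255))] [14 12 18]
230 [(np.int64(527), np.int64(-153), np.int64(210)), (np.int64(538), np.int64(-137), np.int64(256)), (np.int64(538), np.int64(-137), np.int64(255)), (np.int64(539), np.int64(-138), np.int64(255)), (np.int64(543), np.int64(-139), np.int64(256))] [23 26 18]
235 [(np.int64(526), np.int64(-156), np.int64(210)), (np.int64(537), np.int64(-140), np.int64(256)), (np.int64(538), np.int64(-140), np.int64(256)), (np.int64(538), np.int64(-141), np.int64(255)), (np.int64(543), np.int64(-143), np.int64(253))
[... 2382 characters left out ...]
, np.int64(-136), np.int64(321)), (np.int64(539), np.int64(-136), np.int64(321)), (np.int64(539), np.int64(-136), np.int64(321)), (np.int64(547), np.int64(-116), np.int64(360))] [19 11 20]
290 [(np.int64(543), np.int64(-113), np.int64(364)), (np.int64(539), np.int64(-136), np.int64(325)), (np.int64(539), np.int64(-136), np.int64(325)), (np.int64(539), np.int64(-137), np.int64(324)), (np.int64(547), np.int64(-116), np.int64(361))] [24 25 21]
295 [(np.int64(543), np.int64(-113), np.int64(367)), (np.int64(539), np.int64(-137), np.int64(328)), (np.int64(539), np.int64(-137), np.int64(328)), (np.int64(539), np.int64(-137), np.int64(328)), (np.int64(546), np.int64(-118), np.int64(360))] [15 12 18]
```

View pics/c3.png

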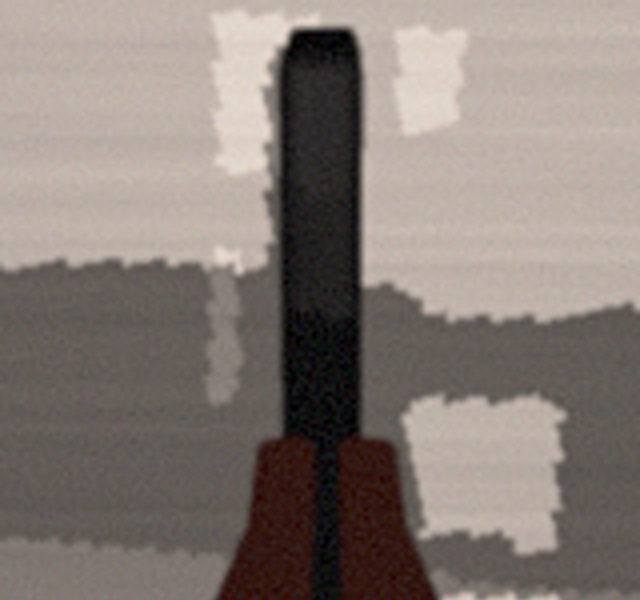

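The crop shows the bar running on underneath the shut fingers. Both cameras put the visible fingertips about 38 mm above the reported TCP (tips near z 275, bar top at 256). So the fingers closed above the bar: the lid was never gripped and is still seated at 208. I'll open, then go down until the seen tips are about 19 mm below the bar's centre, which is a reported z of about 191. I'll do this in steps and watch the force.

Call:
jog_arm --travel '[[0,0,0],[0,0,0],[0,0,0],[0,0,0],[0,0,0],[0,0,0],[0,0,0],[0,0,0],[0,0,0],[0,0,0]]' --dr '[[0,0,0],[0,0,0],[0,0,0],[0,0,0],[0,0,0],[0,0,0],[0,0,0],[0,0,0],[0,0,0],[0,0,0]]' --hand 1

```text
t: 6.25
ee_pos: [537.4, -146.8, 237.6]
orientation: [3.121, -0.362, -0.003]
ft_force: [0.3, -0.9, -0.3]
width: 77.0
```

Call:
jog_arm --travel '[[0,0,-0.01],[0,0,-0.02],[0,0,-0.03],[0,0,-0.04],[0,0,-0.05],[0,0,-0.06],[0,0,-0.07],[0,0,-0.075],[0,0,-0.075],[0,0,-0.075]]' --dr '[[0,0,0],[0,0,0],[0,0,0],[0,0,0],[0,0,0],[0,0,0],[0,0,0],[0,0,0],[0,0,0],[0,0,0]]'

```text
t: 7.25
ee_pos: [537.5, -146.8, 207.7]
orientation: [3.121, -0.362, -0.003]
ft_force: [-0.7, 0.2, -0.9]
width: 88.1
```

```bash
python3 - <<'E'
from h import *
d=grab('wrist','w3'); o=telemetry.get_obs(); z0=o['ee_pos'][2]; print(o['ee_pos'],o['ft_force'],o['width'])
P=pts(d); im=d['pixels'].astype(int)
q=P-np.array([537,-146.5,0]); c,sn=np.cos(-.2304),np.sin(-.2304)
bx=q[...,0]*c+q[...,1]*sn; by=-q[...,0]*sn+q[...,1]*c
for lo,hi in((-70,-30),(30,70)):
    m=(d['range_z']>0)&(bx>lo)&(bx<hi)&(abs(by)<16)&(P[...,2]>216)&(P[...,2]<330)
    print(m.sum(),np.percentile(P[m][:,2],[0,1,5,50]).round(1))
E
```

```text
[ 537.53457683 -146.85099989  207.76223159] [-0.2324805   0.06339371 -1.3191517 ] 87.49031879959483
4939 [244.7 247.2 253.5 296.3]
4766 [244.5 247.2 253.1 295.4]
```

View pics/w3.png

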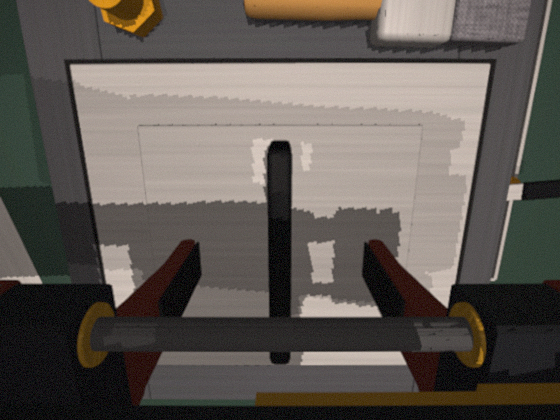

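With the reported TCP at 207.8 there is no contact, and the tips are seen at 245. That confirms the 38 mm offset. The handle at (279,240) is centred between the jaws. I'll go down 16 mm more and close.

Call:
jog_arm --travel '[[0,0,-0.01],[0,0,-0.02],[0,0,-0.03],[0,0,-0.04],[0,0,-0.04],[0,0,-0.04],[0,0,-0.04],[0,0,-0.04],[0,0,-0.04],[0,0,-0.04]]' --dr '[[0,0,0],[0,0,0],[0,0,0],[0,0,0],[0,0,0],[0,0,0],[0,0,0],[0,0,0],[0,0,0],[0,0,0]]'

```text
t: 8.3
ee_pos: [537.6, -146.9, 191.9]
orientation: [3.12, -0.362, -0.002]
ft_force: [-0.6, -0.1, -0.3]
width: 87.7
```

Call:
jog_arm --travel '[[0,0,0],[0,0,0],[0,0,0],[0,0,0],[0,0,0],[0,0,0],[0,0,0],[0,0,0],[0,0,0],[0,0,0]]' --dr '[[0,0,0],[0,0,0],[0,0,0],[0,0,0],[0,0,0],[0,0,0],[0,0,0],[0,0,0],[0,0,0],[0,0,0]]' --hand -1

```text
t: 9.3
ee_pos: [536.4, -146.6, 191.8]
orientation: [-3.121, 0.362, 0.007]
ft_force: [2.5, -1.2, 7.3]
width: 11.9
```

Call:
jog_arm --travel '[[0,0,0],[0,0,0],[0,0,0],[0,0,0],[0,0,0],[0,0,0],[0,0,0],[0,0,0],[0,0,0],[0,0,0]]' --dr '[[0,0,0],[0,0,0],[0,0,0],[0,0,0],[0,0,0],[0,0,0],[0,0,0],[0,0,0],[0,0,0],[0,0,0]]'

```text
t: 10.3
ee_pos: [536.4, -146.6, 191.8]
orientation: [-3.121, 0.362, 0.007]
ft_force: [-2.2, -0.2, 2.0]
width: 12.3
```

The width now stays at 12 mm, which is the bar's thickness. I'll pull slowly, first 4 mm and then checking.

Call:
jog_arm --travel '[[0,0,0.001],[0,0,0.002],[0,0,0.003],[0,0,0.004],[0,0,0.005],[0,0,0.006],[0,0,0.007],[0,0,0.008],[0,0,0.009],[0,0,0.01]]' --dr '[[0,0,0],[0,0,0],[0,0,0],[0,0,0],[0,0,0],[0,0,0],[0,0,0],[0,0,0],[0,0,0],[0,0,0]]'

```text
t: 11.3
ee_pos: [535.7, -146.3, 193.6]
orientation: [-3.12, 0.362, 0.01]
ft_force: [4.7, -1.6, -20.2]
width: 11.4
```

Call:
jog_arm --travel '[[0,0,0.001],[0,0,0.002],[0,0,0.003],[0,0,0.004],[0,0,0.005],[0,0,0.006],[0,0,0.007],[0,0,0.008],[0,0,0.009],[0,0,0.01]]' --dr '[[0,0,0],[0,0,0],[0,0,0],[0,0,0],[0,0,0],[0,0,0],[0,0,0],[0,0,0],[0,0,0],[0,0,0]]'

```text
t: 12.3
ee_pos: [534.9, -146.0, 195.9]
orientation: [-3.12, 0.362, 0.013]
ft_force: [4.9, -1.8, -21.4]
width: 11.6
```

Call:
jog_arm --travel '[[0,0,0.002],[0,0,0.004],[0,0,0.006],[0,0,0.008],[0,0,0.01],[0,0,0.012],[0,0,0.014],[0,0,0.016],[0,0,0.018],[0,0,0.02]]' --dr '[[0,0,0],[0,0,0],[0,0,0],[0,0,0],[0,0,0],[0,0,0],[0,0,0],[0,0,0],[0,0,0],[0,0,0]]'

```text
t: 13.3
ee_pos: [534.9, -146.1, 204.0]
orientation: [-3.12, 0.362, 0.013]
ft_force: [0.4, -0.0, -5.5]
width: 11.6
```

```bash
cat > lid.py <<'E'
from h import *
import sys
def plane(n,tag,c0):
    d=grab(n,tag); P=pts(d); im=d['pixels'].astype(int); q=P-np.array([*c0,0]); c,sn=np.cos(-.2304),np.sin(-.2304)
    bx=q[...,0]*c+q[...,1]*sn; by=-q[...,0]*sn+q[...,1]*c
    m=(d['range_z']>0)&(im.min(-1)>75)&(im.max(-1)-im.min(-1)<45)&(abs(bx)<110)&(abs(by)<95)&(abs(P[...,2]-228)<35)
    A=np.c_[bx[m],by[m],np.ones(m.sum())]; z=P[m][:,2]; k=abs(z-np.median(z))<8
    s=np.linalg.lstsq(A[k],z[k],rcond=None)[0]
    lidpx=(d['range_z']>0)&(im.min(-1)>75)&(im.max(-1)-im.min(-1)<45)&(abs(bx)<150)&(abs(by)<135)&(abs(P[...,2]-s[2])<5)
    k2,l,st,ce=cv2.connectedComponentsWithStats(lidpx.astype(np.uint8)); i=1+np.argmax(st[1:,4])
    print(n,'top z',s[2].round(1),'slopes',s[:2].round(3),'extent bx',np.percentile(bx[l==i],[.5,99.5]).round(1),'by',np.percentile(by[l==i],[.5,99.5]).round(1))
o=telemetry.get_obs(); print(o['ee_pos'],o['orientation'],o['ft_force'],o['width'])
t=sys.argv[1]
plane('wrist','w'+t,(537,-146)); plane('side','sr'+t,(537,-146)); plane('scene','cr'+t,(537,-146)); plane('scene','cl'+t,(598,115.5))
E
python3 lid.py 4
```

```text
[ 534.92102449 -146.06678971  203.97388163] [-3.11962134  0.36188216  0.01299894] [ 0.36616587 -0.01478793 -5.50614854] 11.589390636021472
wrist top z 220.9 slopes [-0.005 -0.003] extent bx [-120.1  116.8] by [-47.9 102.4]
side top z 222.1 slopes [-0.003  0.003] extent bx [-120.9  117.5] by [-104.7  103.9]
scene top z 222.0 slopes [-0.007  0.007] extent bx [-120.6  116.9] by [-104.9  100.4]
scene top z 210.1 slopes [-0.     0.002] extent bx [-121.   119.2] by [-104.4  104. ]
```

The lid is free: it has risen about 12.5 mm, is level, and the load is 5.5 N (its weight). The left lid is unchanged at 210.1 in the scene view. I'll raise it another 20 mm and settle.

Call:
jog_arm --travel '[[0,0,0.003],[0,0,0.009],[0.001,0,0.016],[0.002,0,0.023],[0.003,0,0.03],[0.004,0,0.037],[0.005,0,0.043],[0.005,0,0.047],[0.005,0,0.049],[0.005,0,0.05]]' --dr '[[0,0,0],[0,0,0],[0,0,0],[0,0,0],[0,0,0],[0,0,0],[0,0,0],[0,0,0],[0,0,0],[0,0,0]]'

```text
t: 14.5
ee_pos: [536.9, -146.0, 223.9]
orientation: [-3.12, 0.362, 0.013]
ft_force: [0.2, -0.2, -5.1]
width: 11.5
```

Call:
jog_arm --travel '[[0,0,0],[0,0,0],[0,0,0],[0,0,0],[0,0,0],[0,0,0],[0,0,0],[0,0,0],[0,0,0],[0,0,0]]' --dr '[[0,0,0],[0,0,0],[0,0,0],[0,0,0],[0,0,0],[0,0,0],[0,0,0],[0,0,0],[0,0,0],[0,0,0]]'

```text
t: 15.5
ee_pos: [536.9, -146.1, 223.9]
orientation: [-3.12, 0.362, 0.013]
ft_force: [0.2, -0.4, -5.7]
width: 11.9
```

```bash
python3 lid.py 5; python3 -c "
from workcell import telemetry as t;o=t.get_obs();print(o['t'],abs(o['qvel']).max())"
```

```text
[ 536.90047974 -146.05516769  223.89804144] [-3.1196103   0.36194978  0.0130218 ] [ 0.2459454  -0.41547224 -5.73342819] 11.875210174001547
wrist top z 240.9 slopes [-0.004 -0.003] extent bx [-118.2  118.7] by [-47.5 102.8]
side top z 242.2 slopes [-0.001  0.002] extent bx [-119.1  118.7] by [-103.6  105.4]
scene top z 242.0 slopes [-0.006  0.007] extent bx [-118.4  119. ] by [-104.7  101.4]
scene top z 210.2 slopes [-0.001  0.003] extent bx [-120.9  119.5] by [-104.3  103.9]
15.7 0.001345801684445918
```

View pics/cr5.png

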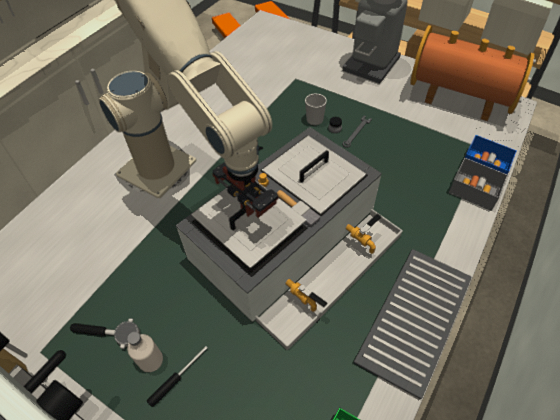

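The picture shows the right lid held at about (248,228). The left lid (316,172), the cocks (300,292) and (362,237), and the tools are where they were. The lid has risen about 32.5 mm, is level, centred and still, so I'm handing in.

```bash
python3 -c "
from workcell import ticket; print(ticket.close_job())"
```

```text
the job is handed in; nothing more can be done
None
```

I pulled the right lid, the drained well's, straight up out of its seal and handed the job in at about t = 15.7 s. The arm was still holding the lid over its well. No verdict was reported.

- **Which well:** the right cock's lever is in line with its spout, and the left one lies across the pipe. The pictures and the depth readings agreed on this.
- **First grip missed:** the fingers shut above the handle. Two cameras showed the fingertips about 38 mm above the reported TCP, which disagrees with the tool description. I went by what the cameras showed, re-gripped 38 mm lower, and the fingers held at 12 mm, the bar's thickness. That first try moved nothing; the lid was still seated afterwards.
- **The pull:** the force read up to about 21 N at the end of a step, then fell to about 5.5 N, the lid's weight, once it was free.
- **Last checks on the held lid:**
  - about 32 to 33 mm above its seat;
  - tilt under 0.01 rad;
  - about 1 mm off centre;
  - joints practically still.
- **Everything else:** the left lid's height and place were unchanged. The cocks and tools looked unmoved in the final picture, but I did not measure them again.

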